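# Release a ratchet clamp, locate the plate and clamp it

## Task

Load the bearing-housing plate into the checking fixture. The clamp was left wound out in its way: lift the pawl clear of the ratchet wheel and hold it until the drum has turned fully back, then drop it; gently push the plate home, fully up against both dowels and the end stop; then wind the crank until the plunger bites on the plate and the pawl holds it there, without forcing it. Leave the tools lying around alone.

Things in the scene. Friction and masses are not known exactly. Their poses are not given: they have to be found in the camera images.
- fixture: fixed checking fixture: 15 mm steel base with a ground bed on it; origin on the granite, z up. Its frame in mm: bed top z 30 (x -90 to 172, y -125 to 12); dowels on the -y side, end stop on the -x side; the ratchet clamp stands on the +y side: plunger guide from y 16, top z 57; its cheek by the wheel has an ear at x 14 to 24, y 7 to 33, top z 128
- dowels: the two fixed locating dowels, 12 mm diameter, at x -40 and +40 mm from this origin in the fixture's frame, rising 18 mm above the bed
- end_stop: fixed end stop: a block with a 14 mm round button that faces +x of the fixture; origin at the middle of the button's face, 8 mm above the bed; block top 22 mm above the bed
- seat (a point): point on the bed (30 mm above the granite) where the plate's origin lies when the plate is home; axes are the fixture's. Dowels on its -y side, end stop on its -x side; the plunger comes from its +y side
- plate: loose aluminium bearing-housing plate, 120 (x) x 90 (y) x 15 mm, about 0.5 kg, with a round 44 mm hub in the middle standing 30 mm above its top face (45 mm above the underside). Origin: centre of the underside, x along the long side. It lies on the bed 80 to 100 mm off the end stop, 10 to 14 mm off the dowels, turned up to 0.15 rad
- drum (a joint): drum, ratchet wheel and crank, axis along the fixture's x. 0 as found, held by the pawl; grows as the return spring turns it back, in about 1 s once the pawl is clear, to its stop at 1.79 rad. Winding up is towards smaller values; the wheel has 24 teeth, 0.262 rad apart, the pawl clicks over them and holds at 0, 0.262, ...; let go between teeth it falls back to the last one
- nose: sprung nose of the clamp plunger, a 14 mm disc; origin at the middle of its face, 38 mm above the granite. The drum moves it 16 mm per rad along the fixture's y, out (-y) when wound up. As found it stands 2 to 3 mm past where the edge of a home plate will be. Its spring first gives at 16 N, then 2.5 N per mm, up to 8 mm; the clamp is tight when the pawl holds a tooth with the nose pushed in
- pawl (a joint): pawl angle in rad: 0 down in the teeth, grows as it lifts, clear of the teeth above 0.1, stop at 0.9. Its weight and a light spring bring it down when it is let go. Lifting it under the wheel's load takes about 4 N at the pin
- pawl_pin (a point): middle of the pawl's lifting pin: a round steel pin along the fixture's x, 12 mm diameter, free for 17 mm either side of this point (then an 18 mm head on the +x end), 119 mm above the granite; nothing beside it, nothing close below; it swings with the pawl
- pawl_pivot (a point): point on the pawl's hinge axis (along the fixture's x) level with the pin's middle; the pin is 42 mm from it towards +y and 5 mm above; a lift swings the pin up and then back towards -y
- crank_knob (a point): middle of the crank's grip, a free-turning steel sleeve along the fixture's x, 16 mm diameter, 34 mm long, on the -x end of the drum, 60 mm from drum_axis. As found it leans 0.90 rad from upright towards +y, with the drum turned back 0.89 rad towards -y. Winding takes about 4 N at the grip, 8 to 10 N once the nose bites on the plate
- drum_axis (a point): point on the drum's axis at the middle of the crank grip's length, 66 mm above the granite; the axis runs along the fixture's x
- v_block: steel V-block, 90 x 60 x 50 mm, a bystander, origin under its centre
- caliper: digital caliper lying flat, 240 mm long along its x, a bystander
- tommy_bar: tommy bar lying on the granite, 200 mm long along its x, 10 mm thick, a bystander

How it is judged (in metres and radians):
On the way, in this order (a step that is already met when the one before it is completed fails the run):
1. the pawl is held clear of the wheel until the drum has turned fully back (value of joint pawl above 0.1 rad and value of joint drum above 1.7 rad), for 0.1 s.
2. with the clamp open and the pawl down again, the plate is home on both dowels and the end stop (x of plate in the frame of seat between -0.0015 and 0.0015 m and y of plate in the frame of seat between -0.0015 and 0.0015 m and angle between the x axis of plate and the x axis of fixture, either way round below 0.02 rad and value of joint drum above 1.3 rad and value of joint pawl below 0.1 rad), for 0.2 s.
At the end, for the whole second after the job is handed in: The plate lies flat on the bed within 1.5 mm of its home place and within 0.02 rad of square, the plunger's nose presses on it with more than 12 N, the pawl is down in the teeth (below 0.05 rad), and drum and plate are at rest (x of plate in the frame of seat between -0.0015 and 0.0015 m and y of plate in the frame of seat between -0.0015 and 0.0015 m and angle between the x axis of plate and the x axis of fixture, either way round below 0.02 rad and z of plate in the frame of seat below 0.002 m and contact force between nose and plate above 12 N and value of joint pawl below 0.05 rad and velocity of joint drum between -0.05 and 0.05 rad/s and linear speed of plate below 0.01 m/s); the robot touches nothing.
It fails at once if the plate is forced against the dowels or the end stop (over 45 N) (contact force between plate and dowels above 45 N or contact force between plate and end_stop above 45 N).
It fails at once if the V-block is disturbed (distance of v_block from where it was at the start of the episode above 0.02 m).
It fails at once if the caliper is disturbed (distance of caliper from where it was at the start of the episode above 0.02 m).
It fails at once if the tommy bar is disturbed (distance of tommy_bar from where it was at the start of the episode above 0.02 m).
It also fails if it takes over 72 s, if anything falls off the work surface, if the arm or the gripper's body presses on something with over 40 N, if the wrist force passes 120 N, or if a joint passes its speed limit or range.

## Robot

A 6-joint arm with a two-finger parallel gripper is mounted at the origin on the work surface. World frame = base frame: x ahead of the robot, y to its left, z up, the work surface at z = 0. Lengths are in m, angles in degrees, forces in N, time in s.
With the tool pointing down it reaches from about 0.325 to 0.875 m from the base axis. Payload 4.4 kg.
Tool frame: the origin (TCP) lies on the mounting face of the last link; the fingertips stand 173 mm ahead of it and the grasp point (between the pads) lies 155 mm ahead of it; z points along the fingers, y is the line along which they close (so a half turn about z gives the same grasp; the last joint's range is limited). The gripper opens to 85 mm and grips with 20 to 120 N. Pads are 22 mm wide; open, the fingers measure 114 mm over their backs; the gripper's body (76 mm by 85 mm) begins 54 mm behind the grasp point. The pads swing forward as they close: fully open they stand 13 mm farther back than shut.
Start: joints at [66.606, 11.837, 88.321, -0, 79.842, -8.623], TCP at [0.147, 0.556, 0.405] pointing down, gripper open.
Joint ranges: [-156.59, 156.59], [-49.26, 127.26], [12.9, 141.05], [-63.56, 243.56], [4.71, 150.69], [-161.64, 161.64]. Speed limits (degrees/s): [159.86, 159.86, 180, 180, 180, 180].

## Interface

Orientations are given as [roll, pitch, yaw] about the fixed x, y, z axes, in that order (R = Rz(yaw) Ry(pitch) Rx(roll)).
In Python, from cell import bot, imaging gives the robot as it stands (bot), with the cameras (imaging).
- The arm moves only by the shell command python3 shift.py [OPENING] [FORCE], which reads ROWS from standard input. ROWS is a JSON list of rows, 1 to 5 of them, each of 6 numbers: dx, dy, dz in shares of 0.8 m (1.0 is 0.8 m), then a rotation vector rx, ry, rz in shares of 60 degrees (1.0 is 60 degrees); each row is the pose to reach, as a shift and turn from the pose commanded when the command began, along the tool's axes at that moment; what a row does not reach only later rows make up. A row lasts 1/10 s, in which the tool goes at most 0.05 m and 8.59 degrees, less where a joint would pass 70% of its speed; a pose out of reach is approached as far as the arm can. OPENING is the opening from 0.0 (shut) to 1.0 (fully open), set as the command begins (- or left out keeps the last). The fingers move at their own pace and stop on an object; FORCE is the grip in N (left out, the last holds). Time passes only in rows, so rows that do not move let the fingers close. It prints the time, the measured TCP pose, the force, the opening and the grip force at its end. A shift or turn number past 1, either way, is cut back to 1. Input that does not fit is refused with a message, and nothing moves.
- bot.get_obs(): the state, without advancing time (a new reading comes with each control period).
- imaging.snapshot(name): name is "side" or "top"; returns the picture (480x640x3 uint8, red, green, blue); there is no depth.
- imaging.camera_info(name): a dict with "mtx" (3x3 intrinsics, pixels), "dist" ([k1, k2, p1, p2, k3] as OpenCV has them; the pictures are not rectified), "cam_to_world" (4x4, takes a point from camera to world coordinates). Camera axes: x right, y down, z forward; pixel columns grow to the right and rows downward; lengths in m; the calibration is good to about 2 mm. A picture is of the moment at which its call begins. camera_info takes no time and is no camera call.
- bot.hand_in(): hands the job in; it is judged then, once.
The state is a dict: "time_s": time; "joint_pos": joint angles; "dq": joint speeds; "effort": joint torques, N m; "tool_pos": TCP position; "tcp_rot": TCP orientation; "ft_force": force on the tool from outside, world axes, zero at the start; "wrist_torque": the same for the moment, N m; "width": opening from 0.0 (shut) to 1.0 (fully open); "gripper_force": force on a finger pad.
Only numpy, scipy, OpenCV 4.12 (cv2) and the standard library are available. Lean on these libraries where they do the work, as an engineer would, in place of code of your own. Each camera call takes 0.05 s, during which the arm holds its last target. There are 200 camera calls.

## Working session

There is one attempt and no reset: what is moved stays moved. The work goes in short steps, Python scripts to look and compute and a shell command to move; the robot and the scene stay as the last step left them, time stands still between calls to the robot, and variables do not carry over. Pictures are saved under pics/ and viewed, at most 11 in all, crops included, and the job is handed in when it is done.

```bash
ls; mkdir -p pics; python3 - <<'E'
from cell import bot, imaging
import cv2
for n in("side","top"):
    cv2.imwrite(f"pics/{n}0.png",imaging.snapshot(n)[:,:,::-1]); i=imaging.camera_info(n); print(n,i)
print(bot.get_obs())
E
```

```text
cell.py
pics
shift.py
side {'mtx': array([[436.12556936,   0.        , 320.65047249],
       [  0.        , 436.12556936, 234.08101621],
       [  0.        ,   0.        ,   1.        ]]), 'dist': array([-0.04760158,  0.        ,  0.        ,  0.        ,  0.        ]), 'cam_to_world': array([[-0.9990899 , -0.02437301,  0.03500476,  0.47798282],
       [-0.04257904,  0.52120359, -0.85236955,  0.80434879],
       [ 0.0025302 , -0.85308427, -0.52176702,  0.59878601],
       [ 0.        ,  0.        ,  0.        ,  1.        ]])}
top {'mtx': array([[548.47816977,   0.        , 317.6781185 ],
       [  0.        , 548.47816977, 235.53844244],
       [  0.        ,   0.        ,   1.        ]]), 'dist': array([-0.15994905,  0.        ,  0.        ,  0.        ,  0.        ]), 'cam_to_world': array([[ 0.00826725, -0.98476748,  0.17367977,  0.25483769],
       [-0.9998465 , -0.0108238 , -0.01377792, -0.00623458],
       [ 0.01544792, -0.1735392 , -0.9847058 ,  1.53892919],
       [ 0.        ,  0.        ,  0.        ,  1.        ]])}
{'time_s': 0.1, 'joint_pos': array([ 6.66056263e+01,  1.18830241e+01,  8.83988053e+01, -4.96093345e-04,
        7.98429807e+01, -8.62211253e+00]), 'dq': array([-0.00283727,  0.03069768, -0.18787212, -0.08957443, -0.02175072,
        0.02281994]), 'effort': array([-1.87093792e-04, -3.84091866e+01, -2.92547482e+01, -5.94029461e-05,
        4.79852606e-03, -1.55835136e-05]), 'tool_pos': array([0.14648032, 0.55568108, 0.4035871 ]), 'tcp_rot': array([-1.79876527e+02, -1.82285138e-02,  1.65227807e+02]), 'ft_force': array([-0.15137108, -0.20055984, -0.17229392]), 'wrist_torque': array([ 0.001247  , -0.0051069 , -0.02090663]), 'gripper_force': 0.0, 'width': 1.0019825457036606}
```

View pics/top0.png

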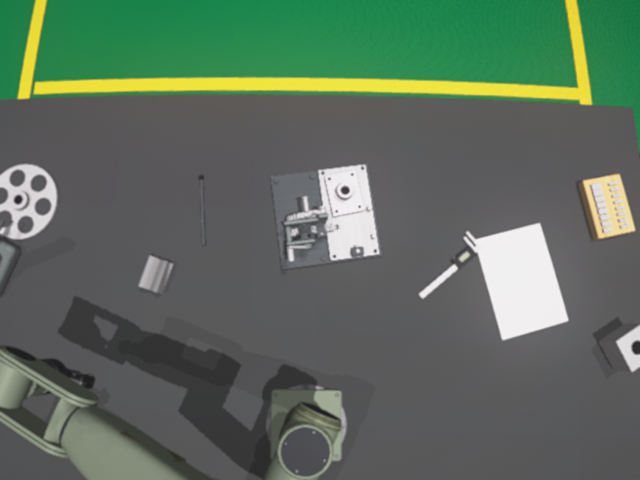

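View pics/side0.png

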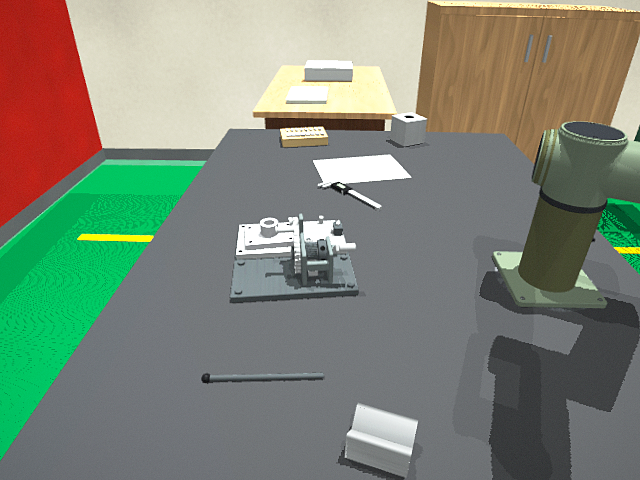

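Top view: the fixture is at about (330,217). The clamp is on the left (+y), the end stop at about (357,250) and the plate hub at (345,190). The side view shows the clamp at (315,255). Next I'll crop both at higher scale.

```bash
python3 - <<'E'
import cv2
t=cv2.imread("pics/top0.png")[160:275,265:390]; cv2.imwrite("pics/tc.png",cv2.resize(t,None,fx=5,fy=5,interpolation=cv2.INTER_CUBIC))
t=cv2.imread("pics/side0.png")[205:305,225:365]; cv2.imwrite("pics/sc.png",cv2.resize(t,None,fx=5.5,fy=5.5,interpolation=cv2.INTER_CUBIC))
E
```

```text
(no output)
```

View pics/tc.png

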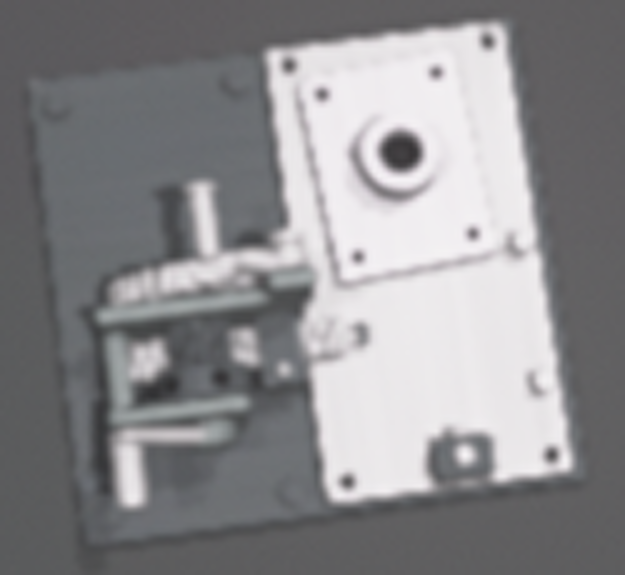

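View pics/sc.png

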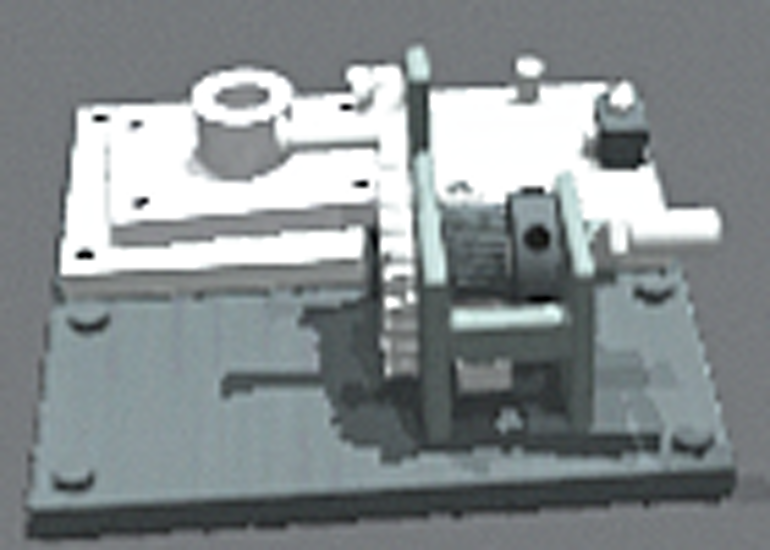

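The crops show these features:
- **Top crop:** bed corners at (266,48), (505,22), (578,468), (328,500); pawl pin from (203,182) to (210,255); crank grip from (130,440) to (133,505).
- **Side crop:** pin from (283,132) to (380,132); grip from (625,222) to (720,222).

I'll fit the fixture frame to these and triangulate the pin and grip.

```bash
cat > h.py <<'E'
import numpy as np,cv2
from cell import bot, imaging
from scipy.spatial.transform import Rotation as R
from scipy.optimize import least_squares
I={n:imaging.camera_info(n) for n in("side","top")}
O={"top":(5,265,160),"side":(5.5,225,205)}
def ray(n,p):
    i=I[n];u=cv2.undistortPoints(np.array([[p]],float),i["mtx"],i["dist"])[0,0]
    T=i["cam_to_world"];d=T[:3,:3]@[u[0],u[1],1];return T[:3,3],d/np.linalg.norm(d)
def crop(n,p): s,a,b=O[n]; return ((p[0]+.5)/s-.5+a,(p[1]+.5)/s-.5+b)
def onz(n,p,z): o,d=ray(n,p); return o+d*(z-o[2])/d[2]
def tri(a,b):
    (o,d),(q,e)=ray("top",a),ray("side",b)
    s=np.linalg.lstsq(np.c_[d,-e],q-o,rcond=None)[0];x,y=o+d*s[0],q+e*s[1]
    return (x+y)/2,np.linalg.norm(x-y)
def F(f): # x,y,th -> to fixture mm
    c,s=np.cos(f[2]),np.sin(f[2]);M=np.array([[c,s,0],[-s,c,0],[0,0,1]])
    return lambda p:M@(np.asarray(p)-[f[0],f[1],0])*1e3
def proj(n,P):
    i=I[n];T=np.linalg.inv(i["cam_to_world"])
    return cv2.projectPoints(np.atleast_2d(P).astype(float),cv2.Rodrigues(T[:3,:3])[0],T[:3,3],i["mtx"],i["dist"])[0][:,0]
E
python3 - <<'E'
from h import *
np.set_printoptions(precision=2,suppress=True)
C=np.array([[172,12],[172,-125],[-90,-125],[-90,12]])
for n,P in(("top",[(266,48),(505,22),(578,468),(328,500)]),("side",[(62,275),(78,107),(640,88),(682,265)])):
    W=np.array([onz(n,crop(n,p),.03) for p in P])
    r=least_squares(lambda f:(np.array([F(f)(w)[:2] for w in W])-C).ravel(),[.5,0,0],x_scale=[.1,.1,.1])
    print(n,"fix",r.x*[1000,1000,57.3],r.fun); 
    if n=="top": f=r.x
g=F(f)
for k,p in dict(tl=(297,85),bl=(343,283),br=(503,255),tr=(460,50)).items(): print(k,g(onz("top",crop("top",p),.045)))
print("hub",g(onz("top",crop("top",(397,155)),.075)),g(onz("side",crop("side",(242,96)),.075)))
print("dowels",[g(onz("top",crop("top",p),.048)) for p in((519,243),(540,380))])
print("stop",g(onz("top",crop("top",(462,455)),.052)))
for n,a,b in(("pinhead",(202,182),(286,132)),("pinroot",(210,252),(380,130)),("knobend",(133,505),(720,224)),("knobroot",(130,440),(628,224))):
    P,e=tri(crop("top",a),crop("side",b)); print(n,g(P),P*1e3,e*1e3)
E
```

```text
top fix [544.32 -63.44   8.12] [ 0.99  1.05 -0.95 -0.38 -0.31 -2.25  0.28  1.59]
side fix [541.54 -55.3    6.  ] [-2.21  1.24  4.86 -3.72 -0.13 -6.37 -2.52  8.84]
tl [144.66  -0.59  45.  ]
bl [ 27.98 -10.54  45.  ]
br [  32.27 -101.59   45.  ]
tr [153.35 -95.21  45.  ]
hub [ 89.43 -47.9   75.  ] [ 90.28 -50.83  75.  ]
dowels [array([  37.29, -111.12,   48.  ]), array([ -41.11, -111.07,   48.  ])]
stop [-77.49 -61.59  52.  ]
pinhead [ 72.95  62.25 123.36] [607.75   8.49 123.36] 5.865952954683932
pinroot [ 35.71  62.88 122.31] [570.79   3.85 122.31] 4.232243162909422
knobend [-90.   120.32 107.76] [438.23  42.97 107.76] 2.7529186385029374
knobroot [-55.48 117.5  108.06] [472.81  45.05 108.06] 2.5943999130079893
```

```bash
cat >> h.py <<'E'
FX=np.array([.5443,-.0634,np.radians(8.12)])
RF=R.from_euler("z",FX[2])
def state():
    o=bot.get_obs();r=R.from_euler("xyz",o["tcp_rot"],degrees=True);p=np.array(o["tool_pos"]);return o,r,p
def show():
    o,r,p=state();gp=p+r.apply([0,0,.155])
    print("t",round(o["time_s"],2),"grasp fix mm",F(FX)(gp).round(1),"F fix",(RF.inv().apply(o["ft_force"])).round(1),"rpy",np.round(o["tcp_rot"],1),"w",round(o["width"]*85,1),"grip",round(o["gripper_force"],1))
def to(x,y,z,yaw=0):  # grasp point target in fixture mm, tool y along fixture y
    o,r,p=state();rt=RF*R.from_euler("xyz",[180,0,180+yaw],degrees=True)
    P=np.array([FX[0],FX[1],0])+RF.apply(np.array([x,y,z])/1e3)-rt.apply([0,0,.155])
    print("shift",r.inv().apply(P-p).round(4),"rotvec",(r.inv()*rt).as_rotvec(degrees=True).round(2))
E
python3 - <<'E'
from h import *
show();to(53,62.5,200)
for n,q,z in(("pinhead",(202,182),119),("pinroot",(210,252),119),("knobend",(133,505),103.3),("knobroot",(130,440),103.3)):print(n,F(FX)(onz("top",crop("top",q),z/1e3)).round(1))
E
```

```text
t 0.1 grasp fix mm [-306.6  668.8  248.6] F fix [-0.2 -0.2 -0.2] rpy [-179.9   -0.   165.2] w 85.2 grip 0.0
shift [-0.5671 -0.4189  0.0493] rotvec [ -0.12  -0.04 -22.89]
pinhead [ 77.1  61.7 119. ]
pinroot [ 38.6  62.4 119. ]
knobend [-88.1 120.  103.3]
knobroot [-53.4 117.2 103.3]
```

Careful with the scale: shifts go in shares of 0.8 m and turns go in shares of 60 degrees. That gives: -0.19 m / 0.8 = -0.2375, -0.152 m / 0.8 = -0.19, -22.9 degrees / 60 = -0.3817.

```bash
echo '[[-0.0475, -0.035, 0, 0, 0, -0.0833], [-0.095, -0.07, 0, 0, 0, -0.1667], [-0.1425, -0.105, 0, 0, 0, -0.25], [-0.19, -0.14, 0, 0, 0, -0.3333], [-0.2375, -0.175, 0, 0, 0, -0.3817]]' | python3 shift.py 0.5 20; python3 - <<'E'
from h import *
show();to(54,62.5,200)
E
```

```text
time_s: 0.6
tool_pos: [0.2952, 0.3705, 0.4043]
tcp_rot: [-180.0, -0.0, -171.7]
ft_force: [1.5, -0.8, -0.1]
width: 0.501
gripper_force: 0.0
t 0.6 grasp fix mm [-185.4  464.7  249.3] F fix [ 1.3 -1.  -0.1] rpy [-180.    -0.  -171.7] w 42.6 grip 0.0
shift [-0.2379 -0.4031  0.0493] rotvec [-0.02 -0.02  0.2 ]
```

To row units: -0.2 m / 0.8 = -0.25, -0.16 m / 0.8 = -0.2.

```bash
echo '[[-0.03, -0.05, 0, 0, 0, 0], [-0.06, -0.1, 0, 0, 0, 0], [-0.09, -0.15, 0, 0, 0, 0], [-0.12, -0.2, 0, 0, 0, 0], [-0.15, -0.25, 0, 0, 0, 0]]' | python3 shift.py; echo '[[-0.03, -0.05, 0, 0, 0, 0], [-0.06, -0.1, 0, 0, 0, 0], [-0.09, -0.15, 0, 0, 0, 0], [-0.12, -0.2, 0.025, 0, 0, 0], [-0.1475, -0.2538, 0.0563, 0, 0, 0]]' | python3 shift.py; echo '[[0, 0, 0, 0, 0, 0]]' | python3 shift.py|tail -1; python3 - <<'E'
from h import *
show();to(54,62.5,119)
E
```

```text
time_s: 1.1
tool_pos: [0.4423, 0.1894, 0.4044]
tcp_rot: [180.0, -0.0, -171.9]
ft_force: [1.4, 0.4, 0.3]
width: 0.499
gripper_force: 0.0
time_s: 1.6
tool_pos: [0.5861, 0.0088, 0.3625]
tcp_rot: [-180.0, 0.2, -171.9]
ft_force: [0.9, -0.3, 0.3]
width: 0.498
gripper_force: 0.0
gripper_force: 0.0
t 1.7 grasp fix mm [ 49.5  63.1 202.1] F fix [-0.8  0.1 -0.1] rpy [ 180.    -0.4 -172.2] w 42.8 grip 0.0
shift [-0.004  -0.0006  0.083 ] rotvec [ 0.   -0.41 -0.31]
```

To row units: 0.083 m / 0.8 = 0.1038, 0.075 m / 0.8 = 0.0938.

```bash
echo '[[-0.005, 0, 0.0375, 0, 0, 0], [-0.005, 0, 0.0688, 0, 0, 0], [-0.005, 0, 0.0938, 0, 0, 0], [-0.005, 0, 0.1038, 0, 0, 0], [-0.005, 0, 0.1038, 0, 0, 0]]' | python3 shift.py | tail -3; python3 - <<'E'
from h import *
show()
a=imaging.snapshot("top")[190:250,280:350,::-1];b=imaging.snapshot("side")[190:270,260:340,::-1]
a,b=[cv2.resize(i,(400,400),interpolation=cv2.INTER_CUBIC) for i in(a,b)]
cv2.imwrite("pics/p1.png",np.hstack([a,b]))
E
```

```text
ft_force: [-0.3, 0.3, 0.6]
width: 0.498
gripper_force: 0.0
t 2.2 grasp fix mm [ 53.   68.4 122.6] F fix [-0.2  0.3  0.6] rpy [ 179.9   -0.2 -171.8] w 42.3 grip 0.0
```

View pics/p1.png

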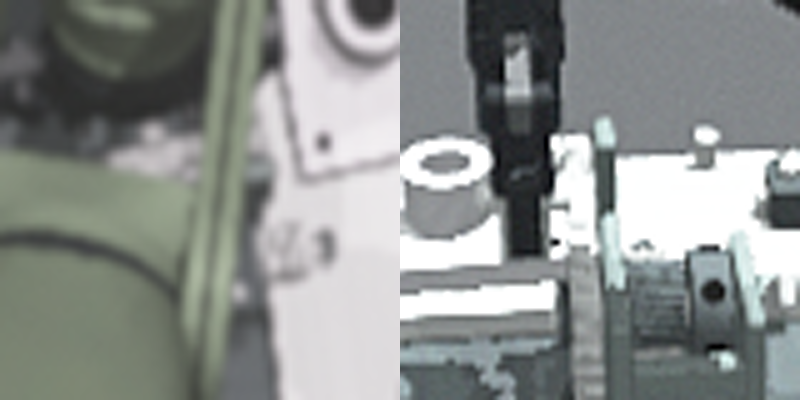

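In the side view (right half) the near finger stands in front of the pin at about (525,210), between the hub and the wheel, so the fingers straddle the pin. I'll trim y and z, then close.

To row units: -0.006 m / 0.8 = -0.0075, -0.001 m / 0.8 = -0.0013.

```bash
echo '[[-0.0013, -0.0075, 0.0038, 0, 0, 0], [-0.0013, -0.0075, 0.0038, 0, 0, 0]]' | python3 shift.py|tail -3;python3 -c "from h import *;show()"; echo '[[0, 0, 0, 0, 0, 0], [0, 0, 0, 0, 0, 0], [0, 0, 0, 0, 0, 0], [0, 0, 0, 0, 0, 0], [0, 0, 0, 0, 0, 0]]' | python3 shift.py 0 20|tail -3; python3 -c "from h import *;show()"
```

```text
ft_force: [-0.7, 0.3, 0.5]
width: 0.501
gripper_force: 0.0
t 2.5 grasp fix mm [ 56.2  60.7 122.2] F fix [-0.7  0.4  0.5] rpy [-1.799e+02  1.000e-01 -1.719e+02] w 42.6 grip 0.0
ft_force: [-0.6, 2.8, 2.4]
width: 0.13
gripper_force: 21.0
t 3.0 grasp fix mm [ 55.6  62.1 121.4] F fix [-0.2  2.8  2.4] rpy [ 180.     0.  -171.9] w 11.0 grip 21.0
```

To row units: -0.014 m / 0.8 = -0.0175, -0.011 m / 0.8 = -0.0138.

```bash
echo '[[0, -0.0005, -0.0038, 0, 0, 0], [0, -0.0019, -0.0088, 0, 0, 0], [0, -0.0035, -0.0138, 0, 0, 0], [0, -0.0054, -0.0175, 0, 0, 0], [0, -0.0054, -0.0175, 0, 0, 0]]' | python3 shift.py |tail -3; python3 -c "from h import *;show()"; echo '[[0, 0, 0, 0, 0, 0], [0, 0, 0, 0, 0, 0], [0, 0, 0, 0, 0, 0], [0, 0, 0, 0, 0, 0], [0, 0, 0, 0, 0, 0]]' | python3 shift.py |tail -3;echo '[[0, 0, 0, 0, 0, 0], [0, 0, 0, 0, 0, 0], [0, 0, 0, 0, 0, 0], [0, 0, 0, 0, 0, 0], [0, 0, 0, 0, 0, 0]]' | python3 shift.py|tail -3;echo '[[0, 0, 0, 0, 0, 0], [0, 0, 0, 0, 0, 0], [0, 0, 0, 0, 0, 0], [0, 0, 0, 0, 0, 0], [0, 0, 0, 0, 0, 0]]' | python3 shift.py|tail -3; python3 - <<'E'
from h import *
show()
cv2.imwrite("pics/s2.png",cv2.resize(imaging.snapshot("side")[180:300,220:370,::-1],None,fx=4,fy=4,interpolation=cv2.INTER_CUBIC))
E
```

```text
ft_force: [1.6, 6.1, -0.6]
width: 0.132
gripper_force: 20.2
t 3.5 grasp fix mm [ 55.6  58.8 135.2] F fix [ 2.4  5.8 -0.6] rpy [ 179.8    0.  -171.9] w 11.3 grip 20.2
ft_force: [0.5, 6.8, 0.1]
width: 0.127
gripper_force: 20.2
ft_force: [1.1, 6.4, -0.2]
width: 0.13
gripper_force: 20.2
ft_force: [1.3, 6.1, -0.4]
width: 0.129
gripper_force: 20.2
t 5.0 grasp fix mm [ 55.5  58.9 135. ] F fix [ 2.1  5.9 -0.4] rpy [ 179.8    0.  -171.9] w 10.9 grip 20.2
```

View pics/s2.png

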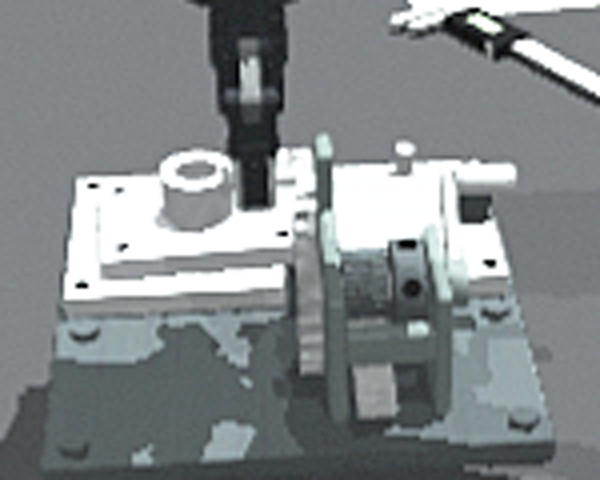

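The grip has swung to (480,172) on the far side with its arm upright, so the drum is fully back. Now I'll lower the pawl, release it and rise.

To row units: 0.014 m / 0.8 = 0.0175, 0.011 m / 0.8 = 0.0138.

```bash
echo '[[0, 0.0019, 0.0038, 0, 0, 0], [0, 0.0035, 0.0088, 0, 0, 0], [0, 0.005, 0.0138, 0, 0, 0], [0, 0.0054, 0.0175, 0, 0, 0], [0, 0.0054, 0.0175, 0, 0, 0]]' | python3 shift.py|tail -3;python3 -c "from h import *;show()"; echo '[[0, 0, 0, 0, 0, 0], [0, 0, 0, 0, 0, 0], [0, 0, 0, 0, 0, 0], [0, 0, -0.025, 0, 0, 0], [0, 0, -0.075, 0, 0, 0]]' | python3 shift.py 0.5|tail -3; python3 - <<'E'
from h import *
show(); to(89.5,-49,130,4.9)
E
```

```text
ft_force: [-1.4, 5.4, 6.2]
width: 0.131
gripper_force: 21.3
t 5.55 grasp fix mm [ 55.7  62.  121.7] F fix [-0.7  5.5  6.2] rpy [ 180.     0.  -171.9] w 11.1 grip 21.3
ft_force: [-0.1, -0.6, 0.5]
width: 0.501
gripper_force: 0.0
t 6.05 grasp fix mm [ 51.9  61.8 177. ] F fix [-0.2 -0.6  0.5] rpy [ 179.9   -0.6 -171.9] w 42.6 grip 0.0
shift [-0.0365 -0.1106  0.0464] rotvec [ 0.14 -0.57 -4.92]
```

To row units: -0.1106 m / 0.8 = -0.1383, -0.074 m / 0.8 = -0.0925, -4.9 degrees / 60 = -0.0817.

```bash
echo '[[-0.015, -0.0463, 0, 0, 0, -0.0333], [-0.03, -0.0925, 0, 0, 0, -0.0667], [-0.0456, -0.1383, 0, 0, 0, -0.0817], [-0.0456, -0.1383, 0.0575, 0, 0, -0.0817], [-0.0456, -0.1383, 0.0575, 0, 0, -0.0817]]' | python3 shift.py 0.8|tail -3;  python3 - <<'E'
from h import *
show(); to(89.5,-49,70,4.9)
E
```

```text
ft_force: [-1.9, 1.5, -1.7]
width: 0.804
gripper_force: 0.0
t 6.55 grasp fix mm [ 87.3 -49.  128.2] F fix [-1.6  1.7 -1.7] rpy [ 179.7   -0.7 -167.1] w 68.3 grip 0.0
shift [-0.0011  0.0004  0.0582] rotvec [ 0.33 -0.66 -0.13]
```

To row units: 0.056 m / 0.8 = 0.07, 0.05 m / 0.8 = 0.0625.

```bash
echo '[[-0.0013, 0, 0.0375, 0, 0, 0], [-0.0013, 0, 0.0625, 0, 0, 0], [-0.0013, 0, 0.07, 0, 0, 0], [-0.0013, 0, 0.07, 0, 0, 0], [-0.0013, 0, 0.07, 0, 0, 0]]' | python3 shift.py|tail -3;  python3 -c "from h import *;show()"; echo '[[0, 0, 0, 0, 0, 0], [0, 0, 0, 0, 0, 0], [0, 0, 0, 0, 0, 0], [0, 0, 0, 0, 0, 0], [0, 0, 0, 0, 0, 0]]' | python3 shift.py 0 20|tail -3; python3 - <<'E'
from h import *
show()
cv2.imwrite("pics/s3.png",cv2.resize(imaging.snapshot("side")[180:300,220:370,::-1],None,fx=4,fy=4,interpolation=cv2.INTER_CUBIC))
E
```

```text
ft_force: [1.4, 0.4, -1.0]
width: 0.802
gripper_force: 0.0
t 7.05 grasp fix mm [ 93.8 -49.1  80.7] F fix [ 1.5  0.2 -1. ] rpy [-1.799e+02  1.000e-01 -1.669e+02] w 68.2 grip 0.0
ft_force: [-0.5, -0.4, 5.7]
width: 0.502
gripper_force: 20.4
t 7.55 grasp fix mm [ 94.1 -49.8  81.2] F fix [-0.5 -0.4  5.7] rpy [-179.9    0.2 -167. ] w 42.7 grip 20.4
```

View pics/s3.png

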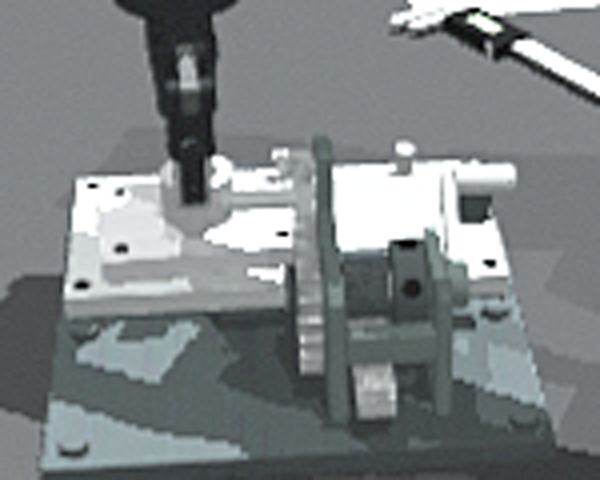

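The near finger overlaps the hub at (193,190), but only shallowly. I'll reopen, go 11 mm deeper and re-grip.

To row units: 0.011 m / 0.8 = 0.0138, 0.003 m / 0.8 = 0.0038.

```bash
echo '[[0, 0, 0, 0, 0, 0], [0.0038, 0, 0.0075, 0, 0, 0], [0.0038, 0, 0.0138, 0, 0, 0], [0.0038, 0, 0.0138, 0, 0, 0], [0.0038, 0, 0.0138, 0, 0, 0]]' | python3 shift.py 0.65|tail -3;  python3 -c "from h import *;show()"; echo '[[0, 0, 0, 0, 0, 0], [0, 0, 0, 0, 0, 0], [0, 0, 0, 0, 0, 0], [0, 0, 0, 0, 0, 0]]' | python3 shift.py 0 25|tail -3; python3 - <<'E'
from h import *
show();to(6,-57,70.5)
E
```

```text
ft_force: [0.3, 0.2, -0.3]
width: 0.65
gripper_force: 0.0
t 8.1 grasp fix mm [ 89.3 -48.9  67.1] F fix [ 0.4  0.2 -0.3] rpy [ 1.799e+02 -1.000e-01 -1.670e+02] w 55.2 grip 0.0
ft_force: [0.6, -1.1, -2.1]
width: 0.504
gripper_force: 26.5
t 8.5 grasp fix mm [ 90.1 -49.4  68.1] F fix [ 0.4 -1.1 -2.1] rpy [-180.    0. -167.] w 42.9 grip 26.5
shift [ 0.0843 -0.0005 -0.0024] rotvec [-0.03  0.03  4.91]
```

To row units: 0.06 m / 0.8 = 0.075, 0.049 m / 0.8 = 0.0613, 4.9 degrees / 60 = 0.0817.

```bash
echo '[[0.0125, 0, 0, 0, 0, 0.0167], [0.0288, 0, 0, 0, 0, 0.0333], [0.045, 0, 0, 0, 0, 0.05], [0.0613, 0, 0, 0, 0, 0.0667], [0.075, 0, 0, 0, 0, 0.0817]]' | python3 shift.py|tail -3;  python3 - <<'E'
from h import *
show();to(6,-57,68)
E
```

```text
ft_force: [1.6, 1.1, -2.4]
width: 0.503
gripper_force: 26.3
t 9.0 grasp fix mm [ 29.1 -54.1  68.1] F fix [ 1.8  0.9 -2.4] rpy [ 180.     0.  -171.9] w 42.8 grip 26.3
shift [ 0.0231 -0.0029  0.0001] rotvec [ 0.01  0.01 -0.06]
```

To row units: 0.022 m / 0.8 = 0.0275, 0.02 m / 0.8 = 0.025.

```bash
echo '[[0.01, 0, 0, 0, 0, 0], [0.0188, -0.0013, 0, 0, 0, 0], [0.025, -0.0025, 0, 0, 0, 0], [0.0275, -0.0038, 0, 0, 0, 0], [0.0275, -0.0038, 0, 0, 0, 0]]' | python3 shift.py|tail -3;  python3 - <<'E'
from h import *
show()
cv2.imwrite("pics/t4.png",cv2.resize(imaging.snapshot("top")[160:275,265:390,::-1],None,fx=5,fy=5,interpolation=cv2.INTER_CUBIC))
E
```

```text
ft_force: [-1.3, 0.4, 0.9]
width: 0.505
gripper_force: 26.6
t 9.5 grasp fix mm [  7.5 -57.3  68.1] F fix [-1.2  0.6  0.9] rpy [ 1.800e+02 -1.000e-01 -1.719e+02] w 43.0 grip 26.6
```

View pics/t4.png

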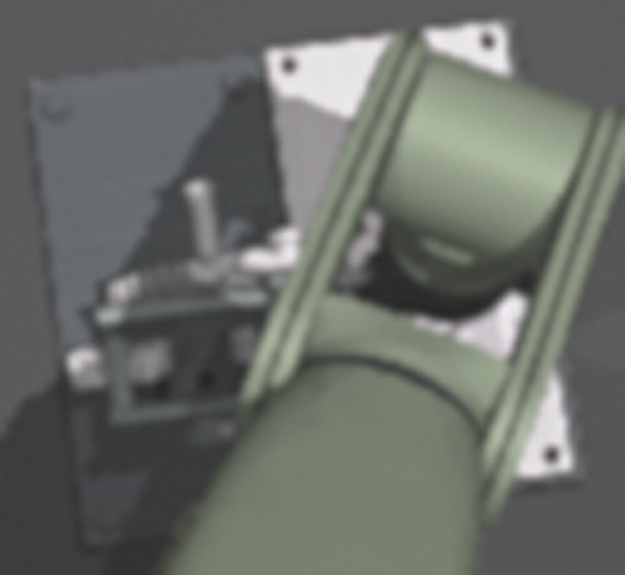

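The arm hides the plate, but the pin is back down at (200,215). I'll continue in small steps watching the wrist force, toward the stop first.

To row units: 0.002 m / 0.8 = 0.0025, 0.001 m / 0.8 = 0.0013.

```bash
for i in 1 2; do echo '[[0.0013, 0, 0, 0, 0, 0], [0.0025, 0, 0, 0, 0, 0], [0.0025, 0, 0, 0, 0, 0]]' | python3 shift.py >/dev/null; python3 -c "from h import *;show()"; done
```

```text
t 9.85 grasp fix mm [  6.5 -57.4  68.1] F fix [ 2.2 -0.1 -1.7] rpy [-180.     0.  -171.9] w 43.0 grip 26.4
t 10.15 grasp fix mm [  4.1 -57.4  68.1] F fix [ 0.6 -0.7 -1.6] rpy [-180.     0.  -171.9] w 42.9 grip 26.4
```

To row units: 0.0015 m / 0.8 = 0.0019, 0.0008 m / 0.8 = 0.001.

```bash
for i in 1 2 3; do echo '[[0.001, 0, 0, 0, 0, 0], [0.0019, 0, 0, 0, 0, 0], [0.0019, 0, 0, 0, 0, 0]]' | python3 shift.py >/dev/null; python3 -c "from h import *;show()"; done
```

```text
t 10.45 grasp fix mm [  2.5 -57.4  68.1] F fix [ 2.1 -0.1 -1. ] rpy [-180.    -0.  -171.9] w 42.8 grip 26.4
t 10.75 grasp fix mm [  1.  -57.3  68. ] F fix [ 0.4 -0.1 -1.4] rpy [ 180.    -0.  -171.9] w 42.9 grip 26.4
t 11.05 grasp fix mm [ -0.5 -57.3  68.1] F fix [ 1.3  0.1 -1.4] rpy [-180.    -0.  -171.9] w 42.9 grip 26.4
```

To row units: 0.001 m / 0.8 = 0.0013, 0.0006 m / 0.8 = 0.0008.

```bash
for i in 1 2; do echo '[[0.0008, 0, 0, 0, 0, 0], [0.0013, 0, 0, 0, 0, 0], [0.0013, 0, 0, 0, 0, 0]]' | python3 shift.py >/dev/null; python3 -c "from h import *;show()"; done;  for i in 1 2; do echo '[[0, -0.0008, 0, 0, 0, 0], [0, -0.0013, 0, 0, 0, 0], [0, -0.0013, 0, 0, 0, 0]]' | python3 shift.py >/dev/null; python3 -c "from h import *;show()"; done
```

```text
t 11.35 grasp fix mm [ -1.4 -57.3  68.1] F fix [ 2.4  0.4 -0.5] rpy [-180.    -0.  -171.9] w 42.7 grip 26.4
t 11.65 grasp fix mm [ -2.5 -57.3  68.1] F fix [ 2.   0.5 -1.3] rpy [-180.    -0.  -171.9] w 42.5 grip 26.4
t 11.95 grasp fix mm [ -2.6 -57.8  68.1] F fix [0.3 2.5 2. ] rpy [ 179.9   -0.  -171.9] w 43.1 grip 26.6
t 12.25 grasp fix mm [ -2.7 -59.1  68. ] F fix [-0.9  4.1  3. ] rpy [ 180.    -0.  -171.9] w 42.9 grip 26.7
```

To row units: -0.0007 m / 0.8 = -0.0009, -0.0004 m / 0.8 = -0.0005.

```bash
for i in 1 2 3; do echo '[[0, -0.0005, 0, 0, 0, 0], [0, -0.0009, 0, 0, 0, 0], [0, -0.0009, 0, 0, 0, 0]]' | python3 shift.py >/dev/null; python3 -c "from h import *;show()"; done
```

```text
t 12.55 grasp fix mm [ -2.6 -59.9  68. ] F fix [-1.2  4.4  2.6] rpy [ 180.    -0.  -171.9] w 43.1 grip 26.8
t 12.85 grasp fix mm [ -2.5 -60.8  68. ] F fix [-1.4  3.2  3. ] rpy [ 180.    -0.  -171.9] w 43.2 grip 26.8
t 13.15 grasp fix mm [ -2.4 -61.5  68. ] F fix [-0.7  3.7  3.4] rpy [-180.     0.  -171.9] w 43.2 grip 26.7
```

To row units: -0.0007 m / 0.8 = -0.0009, -0.0004 m / 0.8 = -0.0005.

```bash
for i in 1 2 3; do echo '[[0, -0.0005, 0, 0, 0, 0], [0, -0.0009, 0, 0, 0, 0], [0, -0.0009, 0, 0, 0, 0]]' | python3 shift.py >/dev/null; python3 -c "from h import *;show()"; done;  for i in 1 2; do echo '[[0.0005, 0, 0, 0, 0, 0], [0.001, 0, 0, 0, 0, 0], [0.001, 0, 0, 0, 0, 0]]' | python3 shift.py >/dev/null; python3 -c "from h import *;show()"; done
```

```text
t 13.45 grasp fix mm [ -2.3 -62.2  68.1] F fix [-1.   4.5  2.8] rpy [-180.     0.  -171.9] w 42.8 grip 26.7
t 13.75 grasp fix mm [ -2.3 -62.9  68.1] F fix [1.4 3.6 3.2] rpy [-180.     0.  -171.9] w 42.9 grip 26.7
t 14.05 grasp fix mm [ -2.4 -63.3  68. ] F fix [0.2 4.9 2.7] rpy [ 180.     0.  -171.9] w 42.8 grip 26.8
t 14.35 grasp fix mm [ -2.5 -63.4  68.1] F fix [2.3 5.1 1.3] rpy [-1.800e+02  1.000e-01 -1.718e+02] w 43.0 grip 26.5
t 14.65 grasp fix mm [ -2.9 -63.5  68. ] F fix [ 4.7  4.6 -1. ] rpy [-1.800e+02  1.000e-01 -1.718e+02] w 43.4 grip 26.4
```

To row units: -0.0007 m / 0.8 = -0.0009, -0.0004 m / 0.8 = -0.0005.

```bash
for i in 1 2; do echo '[[0, -0.0005, 0, 0, 0, 0], [0, -0.0009, 0, 0, 0, 0], [0, -0.0009, 0, 0, 0, 0]]' | python3 shift.py >/dev/null; python3 -c "from h import *;show()"; done;  for i in 1 2; do echo '[[0.0005, 0, 0, 0, 0, 0], [0.001, 0, 0, 0, 0, 0], [0.001, 0, 0, 0, 0, 0]]' | python3 shift.py >/dev/null; python3 -c "from h import *;show()"; done
```

```text
t 14.95 grasp fix mm [ -2.9 -63.6  68.1] F fix [3.6 6.8 0.9] rpy [ 1.800e+02  1.000e-01 -1.718e+02] w 43.0 grip 26.6
t 15.25 grasp fix mm [ -2.9 -63.6  68.1] F fix [3.8 7.7 1.7] rpy [ 1.799e+02  1.000e-01 -1.718e+02] w 42.9 grip 26.8
t 15.55 grasp fix mm [ -3.  -63.6  68.1] F fix [6.6 7.7 0.1] rpy [ 179.9    0.2 -171.8] w 42.9 grip 26.5
t 15.85 grasp fix mm [ -3.  -63.7  68.2] F fix [ 8.5  7.5 -1.3] rpy [ 179.9    0.3 -171.8] w 43.2 grip 26.4
```

Contact on both sides: the position is stalled at (-3.0, -63.6) while the forces rise to about 8 N. I'll open slightly and push with one pad, so the plate can square itself on the dowels.

To row units: -0.0012 m / 0.8 = -0.0015, -0.0006 m / 0.8 = -0.0008.

```bash
echo '[[0, 0, 0, 0, 0, 0], [0, 0, 0, 0, 0, 0], [0, 0, 0, 0, 0, 0]]' | python3 shift.py 0.6 >/dev/null; python3 -c "from h import *;show()"; for i in 1 2 3 ; do echo '[[0, -0.0008, 0, 0, 0, 0], [0, -0.0015, 0, 0, 0, 0], [0, -0.0015, 0, 0, 0, 0]]' | python3 shift.py >/dev/null; python3 -c "from h import *;show()"; done
```

```text
t 16.15 grasp fix mm [ -6.  -65.7  67.9] F fix [ 0.3 -0.1 -0.1] rpy [-179.9   -0.  -171.9] w 51.2 grip 0.0
t 16.45 grasp fix mm [ -5.7 -66.5  68.1] F fix [ 0.8 -0.  -0.6] rpy [-180.     0.  -171.9] w 51.3 grip 0.0
t 16.75 grasp fix mm [ -5.7 -67.1  68. ] F fix [-0.9  0.7  1.3] rpy [ 180.    -0.  -171.9] w 50.7 grip 0.5
t 17.05 grasp fix mm [ -5.7 -67.2  68. ] F fix [0.5 5.4 1.9] rpy [ 179.9   -0.  -171.9] w 50.9 grip 2.6
```

To row units: -0.0012 m / 0.8 = -0.0015, -0.0006 m / 0.8 = -0.0008.

```bash
for i in 1 2 ; do echo '[[0, -0.0008, 0, 0, 0, 0], [0, -0.0015, 0, 0, 0, 0], [0, -0.0015, 0, 0, 0, 0]]' | python3 shift.py >/dev/null; python3 -c "from h import *;show()"; done; echo '[[0, 0.0038, 0, 0, 0, 0], [0, 0.0063, 0, 0, 0, 0], [0, 0.0075, -0.0125, 0, 0, 0], [0, 0.0075, -0.05, 0, 0, 0], [-0.025, 0.0075, -0.0875, 0, 0, 0]]' | python3 shift.py >/dev/null;  echo '[[-0.05, 0, 0, 0, 0, 0], [-0.1, 0, 0, 0, 0, 0], [-0.15, 0, 0, 0, 0, 0], [-0.1875, 0, 0, 0, 0, 0]]' | python3 shift.py 0 >/dev/null; python3 - <<'E'
from h import *
show();to(50,-63.6,66)
a=imaging.snapshot("top");cv2.imwrite("pics/t5full.png",a[:,:,::-1])
cv2.imwrite("pics/t5.png",cv2.resize(a[160:275,265:390,::-1],None,fx=5,fy=5,interpolation=cv2.INTER_CUBIC))
E
```

```text
t 17.35 grasp fix mm [ -5.7 -67.4  67.9] F fix [-0.6  8.   3.2] rpy [ 179.8   -0.  -171.9] w 51.1 grip 4.0
t 17.65 grasp fix mm [ -5.8 -67.5  67.9] F fix [0.5 9.6 4. ] rpy [ 1.796e+02 -1.000e-01 -1.719e+02] w 51.1 grip 5.4
t 18.55 grasp fix mm [166.8 -65.6 139.3] F fix [-0.1 -0.   0.5] rpy [-1.799e+02  1.000e-01 -1.719e+02] w 0.0 grip 0.0
shift [0.1166 0.0019 0.073 ] rotvec [-0.09  0.14  0.  ]
```

View pics/t5.png

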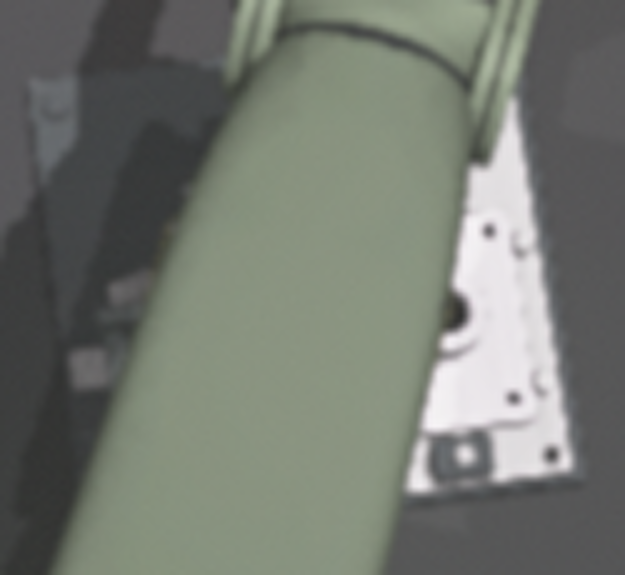

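The plate's edge lies along both dowels (520,243) and (540,383), and its end is by the stop at (460,440). To be sure, one gentle push on the hub from +x with the fingers shut.

To row units: 0.115 m / 0.8 = 0.1438, 0.107 m / 0.8 = 0.1338.

```bash
echo '[[0.05, 0.0013, 0.025, 0, 0, 0], [0.1, 0.0013, 0.05, 0, 0, 0], [0.1338, 0.0025, 0.0838, 0, 0, 0], [0.1438, 0.0025, 0.0913, 0, 0, 0], [0.1438, 0.0025, 0.0913, 0, 0, 0]]' | python3 shift.py >/dev/null; python3 -c "from h import *;show()"; echo '[[0.0063, 0, 0, 0, 0, 0], [0.0125, 0, 0, 0, 0, 0], [0.0175, 0, 0, 0, 0, 0], [0.0175, 0, 0, 0, 0, 0]]' | python3 shift.py >/dev/null; python3 -c "from h import *;show()"
```

```text
t 19.1 grasp fix mm [ 48.4 -63.2  65.1] F fix [-0.  -0.3  0.2] rpy [ 180.    -0.  -171.9] w -0.0 grip 0.0
t 19.5 grasp fix mm [ 35.2 -63.   65.3] F fix [-0.6 -0.   0.6] rpy [-180.    -0.  -171.9] w 0.1 grip 0.0
```

To row units: 0.002 m / 0.8 = 0.0025, 0.001 m / 0.8 = 0.0013.

```bash
for i in 1 2 3 4 5; do echo '[[0.0013, 0, 0, 0, 0, 0], [0.0025, 0, 0, 0, 0, 0], [0.0025, 0, 0, 0, 0, 0]]' | python3 shift.py >/dev/null; python3 -c "from h import *;show()"; done
```

```text
t 19.8 grasp fix mm [ 33.4 -62.9  65. ] F fix [0.5 0.4 0.3] rpy [ 180.    -0.  -171.9] w -0.0 grip 0.0
t 20.1 grasp fix mm [ 31.2 -62.9  65. ] F fix [-0.2 -0.6  1.1] rpy [ 180.    -0.  -171.9] w 0.3 grip 0.0
t 20.4 grasp fix mm [ 30.7 -62.9  65.4] F fix [ 5.1  1.7 -2. ] rpy [-180.     0.2 -171.9] w 0.0 grip 2.5
t 20.7 grasp fix mm [ 30.4 -63.   66.1] F fix [ 8.   1.6 -2.3] rpy [-179.9    0.4 -171.9] w -0.0 grip 4.1
t 21.0 grasp fix mm [ 30.1 -63.1  66.9] F fix [11.1  2.9 -2.6] rpy [-179.9    0.6 -171.9] w -0.1 grip 5.7
```

Careful with the scale: shifts go in shares of 0.8 m and turns go in shares of 60 degrees. That gives: -0.13 m / 0.8 = -0.1625, -0.09 m / 0.8 = -0.1125.

```bash
echo '[[-0.0125, 0, 0, 0, 0, 0], [-0.0375, 0, 0, 0, 0, 0], [-0.0375, 0, -0.05, 0, 0, 0], [-0.0375, 0, -0.1125, 0, 0, 0], [-0.0375, 0, -0.1625, 0, 0, 0]]' | python3 shift.py 0.5 >/dev/null; python3 - <<'E'
from h import *
show(); to(-74,25,200)
g=F(FX)
for p in((462,174),(515,174)): print("now",g(onz("side",((p[0]+.5)/4-.5+220,(p[1]+.5)/4-.5+180),.1038)).round(1))
for p in((628,224),(720,224)): print("found side",g(onz("side",crop("side",p),.1033)).round(1))
E
```

```text
t 21.5 grasp fix mm [ 55.  -63.1 196.5] F fix [ 0.7  0.1 -0.1] rpy [-1.800e+02 -1.000e-01 -1.719e+02] w 42.8 grip 0.0
shift [ 0.1293  0.0881 -0.0033] rotvec [-0.01 -0.13  0.02]
now [-61.8  18.9 103.8]
now [-91.8  21.8 103.8]
found side [-57.8 110.8 103.3]
found side [-92.6 114.1 103.3]
```

To row units: 0.129 m / 0.8 = 0.1613, 0.115 m / 0.8 = 0.1438.

```bash
echo '[[0.05, 0.0375, 0, 0, 0, 0], [0.1, 0.075, 0, 0, 0, 0], [0.1438, 0.1, 0, 0, 0, 0], [0.1613, 0.11, 0, 0, 0, 0], [0.1613, 0.11, 0, 0, 0, 0]]' | python3 shift.py >/dev/null; python3 - <<'E'
from h import *
show(); to(-74,25,106)
i=imaging.snapshot("side");cv2.imwrite("pics/s6full.png",i[:,:,::-1])
E
echo '[[0, 0, 0.0375, 0, 0, 0], [0, 0, 0.075, 0, 0, 0], [0, 0, 0.1, 0, 0, 0], [0, 0, 0.11, 0, 0, 0], [0, 0, 0.11, 0, 0, 0]]' | python3 shift.py >/dev/null; python3 - <<'E'
from h import *
show(); to(-74,25,104)
i=imaging.snapshot("side");cv2.imwrite("pics/s7.png",cv2.resize(i[180:300,220:370,::-1],None,fx=4,fy=4,interpolation=cv2.INTER_CUBIC))
E
```

```text
t 22.0 grasp fix mm [-76.4  26.4 194.5] F fix [ 1.2 -0.5 -0.5] rpy [ 180.    -0.2 -171.8] w 42.5 grip 0.0
shift [-0.0021 -0.0013  0.0885] rotvec [ 0.04 -0.2   0.06]
t 22.55 grasp fix mm [-73.8  24.8 105.9] F fix [0.2 0.4 0.3] rpy [ 179.9   -0.2 -171.9] w 42.5 grip 0.0
shift [0.0006 0.0004 0.0019] rotvec [ 0.05 -0.15 -0.01]
```

View pics/s7.png

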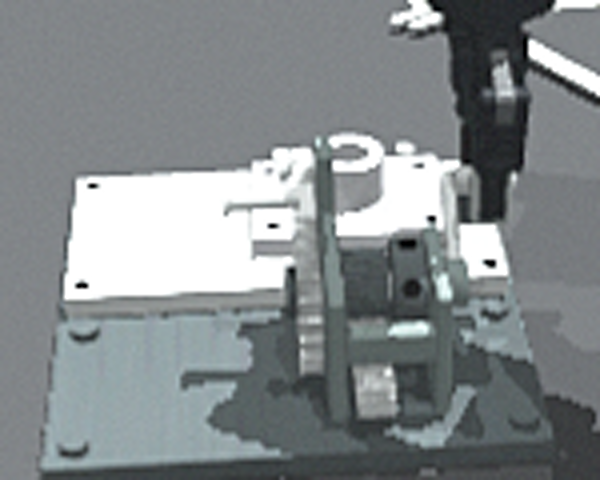

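The finger at (490,190) stands over the grip, and the hub is now at (355,165) with the plate home. Closing on the crank grip.

To row units: 0.002 m / 0.8 = 0.0025.

```bash
echo '[[0, 0, 0.0025, 0, 0, 0], [0, 0, 0.0025, 0, 0, 0], [0, 0, 0.0025, 0, 0, 0], [0, 0, 0.0025, 0, 0, 0], [0, 0, 0.0025, 0, 0, 0]]' | python3 shift.py 0 35|tail -3; python3 -c "from h import *;show()"
```

```text
ft_force: [0.4, 4.4, 5.5]
width: 0.166
gripper_force: 34.3
t 23.1 grasp fix mm [-72.6  25.4 106.1] F fix [1.  4.3 5.5] rpy [ 1.800e+02  1.000e-01 -1.719e+02] w 14.1 grip 34.3
```

To row units: 0.0232 m / 0.8 = 0.029, 0.0179 m / 0.8 = 0.0224.

```bash
echo '[[0, 0.0045, -0.005, 0, 0, 0], [0, 0.01, -0.0101, 0, 0, 0], [0, 0.0159, -0.0146, 0, 0, 0], [0, 0.0224, -0.0186, 0, 0, 0], [0, 0.029, -0.0219, 0, 0, 0]]' | python3 shift.py|tail -3; python3 -c "from h import *;show()"
```

```text
ft_force: [5.5, -3.3, -4.5]
width: 0.168
gripper_force: 34.5
t 23.6 grasp fix mm [-72.6  46.5 122.8] F fix [ 5.  -4.  -4.5] rpy [-179.7    0.2 -171.9] w 14.3 grip 34.5
```

To row units: 0.0294 m / 0.8 = 0.0368, 0.0234 m / 0.8 = 0.0293.

```bash
echo '[[0, 0.0071, -0.0025, 0, 0, 0], [0, 0.0144, -0.0044, 0, 0, 0], [0, 0.0218, -0.0055, 0, 0, 0], [0, 0.0293, -0.0059, 0, 0, 0], [0, 0.0368, -0.0055, 0, 0, 0]]' | python3 shift.py|tail -3; python3 -c "from h import *;show()"; echo '[[0, 0.0074, 0.0011, 0, 0, 0], [0, 0.0146, 0.003, 0, 0, 0], [0, 0.0218, 0.0055, 0, 0, 0], [0, 0.0285, 0.0088, 0, 0, 0], [0, 0.0349, 0.0128, 0, 0, 0]]' | python3 shift.py|tail -3; echo '[[0, 0, 0, 0, 0, 0]]' | python3 shift.py >/dev/null;python3 -c "from h import *;show()"
```

```text
ft_force: [0.3, -5.5, 5.3]
width: 0.17
gripper_force: 35.4
t 24.1 grasp fix mm [-72.6  74.9 128.5] F fix [-0.5 -5.4  5.3] rpy [-1.796e+02  1.000e-01 -1.718e+02] w 14.4 grip 35.4
ft_force: [-1.6, 0.1, 11.5]
width: 0.173
gripper_force: 36.0
t 24.7 grasp fix mm [-72.6 105.3 118.5] F fix [-1.2  2.1  9.2] rpy [-1.799e+02  1.000e-01 -1.718e+02] w 14.6 grip 35.9
```

```bash
echo '[[0, 0.006, 0.0045, 0, 0, 0], [0, 0.0114, 0.0096, 0, 0, 0], [0, 0.0154, 0.0141, 0, 0, 0], [0, 0.0178, 0.017, 0, 0, 0], [0, 0.0178, 0.017, 0, 0, 0]]' | python3 shift.py>/dev/null; cat >> h.py <<'E'
def phi():
    o,r,p=state();g=F(FX)(p+r.apply([0,0,.155]));a=g[1]-72,g[2]-68.3
    print("phi",round(np.arctan2(*a),3),"drum",round(.9-np.arctan2(*a),3),"r",round(np.hypot(*a),1))
E
python3 -c "from h import *;show();phi()"
```

```text
t 25.2 grasp fix mm [-72.5 119.5 105.3] F fix [-2.5  2.5 13.5] rpy [-1.799e+02  1.000e-01 -1.718e+02] w 14.2 grip 36.3
phi 0.909 drum -0.009 r 60.2
```

To row units: 0.0036 m / 0.8 = 0.0045, 0.0024 m / 0.8 = 0.003.

```bash
echo '[[0, 0.0016, 0.0023, 0, 0, 0], [0, 0.003, 0.0045, 0, 0, 0], [0, 0.003, 0.0045, 0, 0, 0]]' | python3 shift.py>/dev/null; python3 -c "from h import *;show();phi()"
```

```text
t 25.5 grasp fix mm [-72.5 122.  101.9] F fix [-3.5  3.  14.9] rpy [-1.799e+02  1.000e-01 -1.718e+02] w 14.7 grip 36.3
phi 0.979 drum -0.079 r 60.2
```

To row units: -0.0075 m / 0.8 = -0.0094, -0.0055 m / 0.8 = -0.0069.

```bash
echo '[[0, -0.0016, -0.0023, 0, 0, 0], [0, -0.0031, -0.0045, 0, 0, 0], [0, -0.0048, -0.0069, 0, 0, 0], [0, -0.0063, -0.0094, 0, 0, 0], [0, -0.0063, -0.0094, 0, 0, 0]]' | python3 shift.py>/dev/null; python3 -c "from h import *;show();phi()"
```

```text
t 26.0 grasp fix mm [-72.7 118.4 106.8] F fix [ 5.6  7.3 -5.1] rpy [ 179.9    0.2 -171.9] w 14.5 grip 34.8
phi 0.878 drum 0.022 r 60.3
```

The drum stopped at about 0 and the force has reversed, so the pawl is holding. Releasing and retreating.

To row units: -0.07 m / 0.8 = -0.0875, -0.03 m / 0.8 = -0.0375.

```bash
echo '[[0, 0, 0, 0, 0, 0], [0, 0, 0, 0, 0, 0], [0, 0, 0, 0, 0, 0], [0, 0, -0.0375, 0, 0, 0], [0, 0, -0.0875, 0, 0, 0]]' | python3 shift.py 0.5>/dev/null; echo '[[0.025, 0.0375, -0.0375, 0, 0, 0], [0.05, 0.075, -0.0625, 0, 0, 0], [0.075, 0.125, -0.0875, 0, 0, 0], [0.1, 0.175, -0.0875, 0, 0, 0], [0.125, 0.225, -0.0875, 0, 0, 0]]' | python3 shift.py>/dev/null;echo '[[0.025, 0.05, 0, 0, 0, 0], [0.05, 0.1, 0, 0, 0, 0], [0.075, 0.15, 0, 0, 0, 0], [0.075, 0.15, 0, 0, 0, 0], [0.075, 0.15, 0, 0, 0, 0]]' | python3 shift.py>/dev/null; python3 - <<'E'
from h import *
show()
a=imaging.snapshot("top")[160:275,265:390,::-1];b=imaging.snapshot("side")[180:295,225:350,::-1]
a,b=[cv2.resize(i,(400,368),interpolation=cv2.INTER_CUBIC) for i in(a,b)]
cv2.imwrite("pics/f.png",np.hstack([a,b]))
E
```

```text
t 27.5 grasp fix mm [-234.3  417.4  246.9] F fix [0.5 0.4 0.1] rpy [-179.9    0.  -171.7] w 42.6 grip 0.0
```

View pics/f.png

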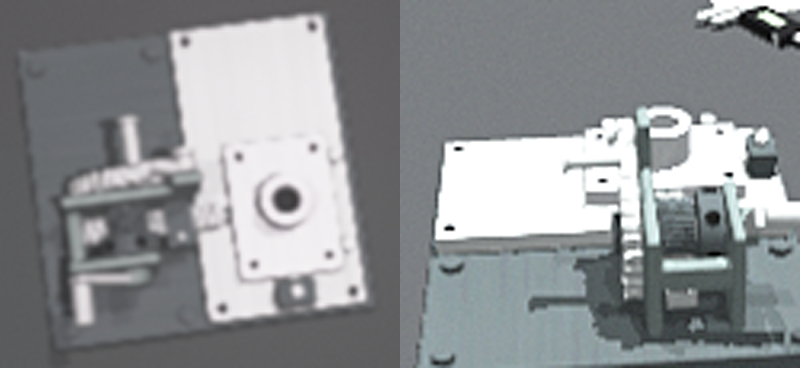

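The top view shows the crank grip at (82,300), its as-found lean, so the drum is on tooth 0. The nose at (210,215) is on the plate, and the plate is square against the dowels and stop. Handing in.

```bash
python3 -c "
from cell import bot, imaging
print(bot.hand_in())"
```

```text
the job is handed in; nothing more can be done
None
```

I handed the job in at about 27.6 s: the plate is home against both dowels and the end stop, and the clamp is wound back to tooth 0 with the pawl holding and the nose on the plate. The verdict wasn't shown, and I judged the nose's grip from the drum position and pictures, not from a force reading.

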